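Feed a beech block and hold it square in the corner jig

ROBOT

A 6-joint arm with a two-finger parallel gripper is mounted at the origin on the work surface. World frame = base frame: x ahead of the robot, y to its left, z up, the work surface at z = 0. Lengths are in m, angles in rad, forces in N, time in s.
With the tool pointing down it reaches from about 0.275 to 1 m from the base axis. Payload 8.4 kg.
Tool frame: the origin (TCP) lies midway between the tips of the shut fingers; the grasp point (between the pads) lies 19 mm behind it; z points along the fingers, y is the line along which they close (so a half turn about z gives the same grasp; the last joint's range is limited). The gripper opens to 85 mm and grips with 20 to 120 N. Pads are 22 mm wide; open, the fingers measure 114 mm over their backs; the gripper's body (76 mm by 85 mm) begins 54 mm behind the grasp point. The pads swing forward as they close: fully open they stand 13 mm farther back than shut.
Start: joints at [1.282, 0.353, 1.633, -0, 1.155, -0.002], TCP at [0.177, 0.599, 0.231] pointing down, gripper open.
Joint ranges: [-2.63, 2.63], [-0.92, 2.1], [0.06, 2.66], [-1.3, 4.44], [0, 2.69], [-3.02, 3.02]. Speed limits (rad/s): [2.22, 2.22, 2.79, 3.14, 3.14, 3.14].

INTERFACE

Orientations are given as a rotation vector (axis times angle).
In Python, from plant import bot, viewer, ticket gives the robot as it stands. The module is installed in compiled form; this text tells all that it offers.
- The arm moves only by the tool servo_tool, never from a script. Its argument "steps" is text: rows parted by semicolons, each of 7 numbers parted by spaces: the shift along the tool's x, y, z in cm, then the turn, a rotation vector about the tool's x, y, z in rad, then the opening, from 0 (shut) to 1 (fully open). In form: x y z rx ry rz fingers; .... A call has 1 to 10 rows; each row shifts and turns the commanded pose from where the row before left it, along the tool's axes as they then stand; what a row does not reach is not made up. A row lasts 1/8 s, in which the tool goes at most 62.5 mm and 10.7 degrees, less where a joint would pass 70% of its speed; a pose out of reach is approached as far as the arm can. A call is refused whole if a number of a shift passes 6.25 or a number of a turn 0.188, either way. A call with a gripper value outside its range is refused whole. The fingers move at their own pace and stop on an object; "squeeze" is the grip in N (left out, the last holds). Time passes only in rows, so rows that do not move let the fingers close. It gives the time, the measured TCP pose, the force, the opening and the grip force at its end, in the units of the state.
- bot.sense(): the state, without advancing time (a new reading comes with each control period).
- viewer.grab_frame(name): name is "scene" or "top" or "wrist"; returns a dict with "color" (400x640x3 uint8, blue, green, red), "depth" (400x640 float32, m along the optical axis (not along the pixel's ray), 0 where there is no reading), "mtx" (3x3 intrinsics, pixels), "R" (3x3) and "t" (3): a world point X has camera coordinates R X + t. Camera axes: x right, y down, z forward; pixel columns grow to the right and rows downward; lengths in m; the calibration is good to about 2 mm. The wrist camera is an equidistant fisheye: a pixel r from the principal point sees the ray r / f radians off the axis. A picture is of the moment at which its call begins.
- ticket.close_job(): hands the job in; it is judged then, once.
The state is a dict: "time_s": time; "joints": joint angles; "qd": joint speeds; "effort": joint torques, N m; "ee_pos": TCP position; "eef_rot": TCP orientation; "wrist_force": force on the tool from outside, world axes, zero at the start; "torque": the same for the moment, N m; "width": finger opening in m; "gripper_force": force on a finger pad.
Only numpy, scipy, OpenCV 4.12 (cv2) and the standard library are available. Lean on these libraries where they do the work, as an engineer would, in place of code of your own. Each camera call takes 0.05 s, during which the arm holds its last target. There are 200 camera calls.

TASK

Pull the feeder's red-handled lever all the way towards the feeder's open front so that it pushes the beech block out, then ease it slowly all the way back without letting it fly. Then set the block upright on the corner jig and press it into the corner, its orange end flush against the orange fence and its side flush against the dark fence, and finish still holding it pressed firmly against both, ready for me to screw it down; leave everything else on the table alone.

Things in the scene. Friction and masses are not known exactly. Their poses are not given: they have to be found in the camera images.
- feeder: Blue block feeder fixed to the table, left or right of the robot. Origin on the table; x runs from its open front (facing roughly the robot) to its rear. Floor plate 8 mm thick, x -135 to +110 mm, 130 mm wide; on it a tunnel, x 0 to 95 mm, 66 mm wide outside, clear roof top at 78 mm. After a full stroke the block's centre lies near x -48, y 0 mm, on the free plate in front.
- lever (a joint): The feeder's sprung lever (rad): 0 at rest, leaning 0.55 rad to the rear; grows as its handle is pulled over towards the feeder's front, 1.1 at its stop. It pushes the block 80 mm per rad. Its spring pulls back with about 4 N at the handle at rest, 11 N at full stroke. Let go, it flies back: easing it back should take 2 s or more.
- lever_grip (a point): Middle of the lever's round red handle bar: 14 mm diameter, 104 mm long along the feeder's y between two 10 mm steel arms, 140 mm from the pivot; 169 mm above the table at rest. Moves in an arc about lever_pivot; the bar can turn between the finger pads.
- lever_pivot (a point): Point on the lever's axle (along the feeder's y) midway between the arms, 50 mm above the table, x +30 mm in the feeder frame. At lever angle q the bar's middle is at x = 30 + 140 sin(0.55 - q), z = 50 + 140 cos(0.55 - q) mm in the feeder frame.
- block: Loose beech block, 64 mm long (x), 50 mm wide (y), 60 mm tall (z), 100 to 180 g; the last 8 mm at its +x end are orange all round. Origin: centre of its underside. It starts upright in the feeder's tunnel on the 8 mm floor plate, orange end to the rear (x along the feeder's x within 0.03 rad).
- block_toe (a point): The block's lower corner that belongs in the jig's corner: at its +x (orange) end and +y side, on the underside (32, 25, 0 mm in the block's frame).
- jig: Corner jig fixed to the table on the side where the feeder is not: plywood board 200 x 200 x 12 mm, origin at the centre of its underside on the table, z up. Fences stand 18 mm above the board along its +x and +y edges; fingertips more than 18 mm above the block's underside clear them. Board, fences and block are waxed (friction about 0.25 between them).
- jig_corner (a point): Where the fences' inner faces meet, on the board's upper face (12 mm above the table): 80, 80 mm from the jig's origin. Pressed home, block_toe lies here and the block's x and y run along the jig's x and y.
- fence_orange: Orange fence on the jig's +x edge, fixed: 20 mm thick (x), 200 mm long (y), 18 mm tall; inner face at x +80 mm in the jig frame. Origin: centre of its underside, on the board.
- fence_dark: Dark wooden fence on the jig's +y edge, fixed: 180 mm long (x), 20 mm thick (y), 18 mm tall; inner face at y +80 mm in the jig frame. Origin: centre of its underside, on the board.
- paint: Red paint bottle, 66 mm diameter, 190 mm tall, white cap, standing at the far side of the table. Origin: centre of its underside. To be left alone.
- palette: White plastic plate, 150 mm diameter, 18 mm tall, far left. Origin: centre of its underside. To be left alone.
- cup: Blue cup, 72 mm diameter, 85 mm tall, far right. Origin: centre of its underside. To be left alone.
- knife: Spatula lying at the left side, roughly along the world's x, about 280 mm long. Origin: centre of its underside. To be left alone.
- screwdriver: Screwdriver lying at the right side, roughly along the world's x, about 200 mm long. Origin: centre of its underside. To be left alone.
- stone_a: Painted red model stone, 38 mm across, 29 mm tall, lying between feeder and jig. Origin: centre of its underside. To be left alone.
- stone_b: Pale pink model stone, 32 mm across, 25 mm tall, between feeder and jig, farther out. Origin: centre of its underside. To be left alone.
- stone_c: Orange model stone, 42 mm across, 32 mm tall, on the paper near the robot. Origin: centre of its underside. To be left alone.

How it is judged:
By the outcome, as a careful person would: the job done as asked, in the order asked, and still so for the second after the job is handed in, while the arm keeps its last pose, push and grip.
It also fails if it takes over 72 s, if anything falls off the work surface, if the arm or the gripper's body presses on something with over 40 N, if the wrist force passes 120 N, or if a joint passes its speed limit or range.

## Working session

There is one attempt and no reset: what is moved stays moved. The work goes in short steps, Python scripts to look and compute and a tool call to move; the robot and the scene stay as the last step left them, time stands still between calls to the robot, and variables do not carry over. Pictures are saved under pics/ and viewed, at most 10 in all, crops included, and the job is handed in when it is done.

Besides the shell and the picture viewer there is one more tool, called after "Call:" in YAML: its name, and indented under it one key for each argument. servo_tool: Moves the arm, as the interface text tells. Its arguments: {"type":"object","properties":{"steps":{"type":"string"},"squeeze":{"type":"number"}},"required":["steps"]}

```bash
mkdir -p pics
cat > h.py <<'E'
import numpy as np, cv2
from plant import bot, viewer, ticket
def grab(n,save=None):
    f=viewer.grab_frame(n)
    if save: cv2.imwrite('pics/'+save,f['color'])
    np.savez('%s.npz'%n,**f)
    return f
def load(n): return dict(np.load('%s.npz'%n))
def world(f,u,v,z):
    K,R,t=f['mtx'],f['R'],f['t']
    d=R.T@np.linalg.inv(K)@np.array([u,v,1.]); c=-R.T@t
    return c+d*(z-c[2])/d[2]
def cloud(f):
    K,R,t=f['mtx'],f['R'],f['t']; h,w=f['depth'].shape
    u,v=np.meshgrid(np.arange(w),np.arange(h)); d=f['depth']
    P=np.stack([(u-K[0,2])/K[0,0]*d,(v-K[1,2])/K[1,1]*d,d],-1)
    P=(P-t)@R; P[d<=0]=np.nan
    return P
E
python3 - <<'E'
from h import *
a=grab('top','top0.png');b=grab('scene','scene0.png')
for f in(a,b): print(f['mtx'],f['R'],f['t'],-f['R'].T@f['t'])
s=bot.sense();print(s)
E
```

```text
[[421.0495045    0.         322.90310126]
 [  0.         421.0495045  196.52123067]
 [  0.           0.           1.        ]] [[-0.01052337 -0.999882    0.01119125]
 [-0.99944533  0.01016382 -0.03171308]
 [ 0.03159559 -0.01151877 -0.99943436]] [-0.01234132  0.56345192  1.41867606] [ 0.51818561 -0.00172528  1.4358805 ]
[[459.62257361   0.         319.03558515]
 [  0.         459.62257361 198.8703426 ]
 [  0.           0.           1.        ]] [[-0.83893391  0.54411935 -0.01113662]
 [ 0.3702246   0.55558195 -0.74448804]
 [-0.39890304 -0.62869931 -0.66754291]] [ 0.470189   -0.12420278  1.6757669 ] [1.10890894 0.86671939 1.03141515]
{'time_s': 0.1, 'joints': array([ 1.28159864e+00,  3.53605390e-01,  1.63406118e+00, -1.82508005e-05,
        1.15520777e+00, -2.40770316e-03]), 'qd': array([-0.00041425, -0.00077447, -0.00051602, -0.00036074, -0.00158261,
        0.00109387]), 'effort': array([ 7.02442503e-04, -6.06352186e+01, -3.42821789e+01,  1.53764649e-04,
        3.85260122e-03,  2.21596633e-05]), 'ee_pos': array([0.17668346, 0.59905537, 0.2306196 ]), 'eef_rot': array([-4.48910592e-01, -3.10918213e+00,  1.99560643e-03]), 'wrist_force': array([-0.66450025, -0.5742244 ,  0.23102431]), 'torque': array([ 0.00670258,  0.05132738, -0.00559744]), 'gripper_force': 0.0, 'width': 0.08554964149492242}
```

View pics/top0.png

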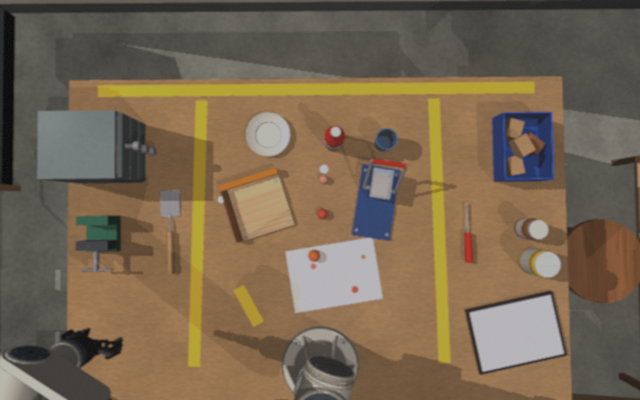

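View pics/scene0.png

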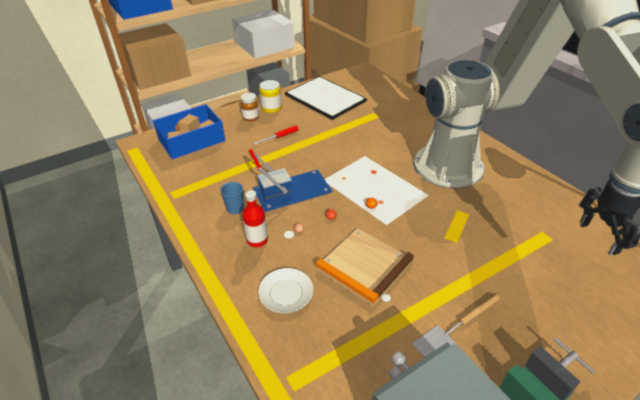

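The top view shows the feeder at about (378,200) with its red bar at (387,163) and its front facing the robot. The jig is at about (258,207), with the orange fence on its far edge (250,180) and the dark fence on its left edge (232,213). The stones are at (322,213), (323,178) and (314,256).

Run:
```python
from h import *
f=load('top');c=f['color'];hsv=cv2.cvtColor(c,cv2.COLOR_BGR2HSV)
H,S,V=[hsv[...,i].astype(int) for i in range(3)]
def reg(m,x0,x1,y0,y1):
    k=np.zeros(m.shape,np.uint8);k[y0:y1,x0:x1]=m[y0:y1,x0:x1]*255
    n,l,st,ce=cv2.connectedComponentsWithStats(k);i=1+np.argmax(st[1:,4]);return (l==i).astype(np.uint8)
def rect(m,z,nm):
    ct=max(cv2.findContours(m,0,1)[0],key=len)[:,0].astype(float)
    w=np.array([world(f,u,v,z)[:2] for u,v in ct],np.float32)
    r=cv2.minAreaRect(w);print(nm,m.sum(),r,cv2.boxPoints(r).round(4).tolist())
rect(reg((H>100)&(H<125)&(S>120),345,410,155,245),.008,'blue')
rect(reg((H>5)&(H<16)&(S>190)&(V>150),210,285,165,195),.030,'orange')
rect(reg((V<85),215,250,185,245),.030,'dark')
rect(reg(((H<6)|(H>172))&(S>150),360,410,155,175),.169,'red')
big=cv2.resize(c[150:250,210:420],None,fx=3.8,fy=3.8,interpolation=cv2.INTER_CUBIC);cv2.imwrite('pics/crop.png',big)
P=cloud(f)
m=reg((S<60)&(V>130),360,405,160,205);print('roof z',np.nanmedian(P[m>0],0))
```

```text
blue 1333 ((0.5042599439620972, -0.190287247300148), (0.12044071406126022, 0.1570383906364441), 80.46797943115234) [[0.41690000891685486, -0.23669999837875366], [0.5716999769210815, -0.26269999146461487], [0.59170001745224, -0.14390000700950623], [0.4368000030517578, -0.11789999902248383]]
orange 115 ((0.6144638061523438, 0.25999030470848083), (0.012694552540779114, 0.13144654035568237), 17.966062545776367) [[0.5881999731063843, 0.3206000030040741], [0.6287000179290771, 0.19550000131130219], [0.6407999992370605, 0.19939999282360077], [0.6001999974250793, 0.3244999945163727]]
dark 223 ((0.5013971924781799, 0.2859549820423126), (0.17171062529087067, 0.016395799815654755), 17.075101852416992) [[0.41690000891685486, 0.2685999870300293], [0.42170000076293945, 0.25290000438690186], [0.5859000086784363, 0.30329999327659607], [0.5810999870300293, 0.3190000057220459]]
red 129 ((0.6580922603607178, -0.21710488200187683), (0.09890548139810562, 0.012001085095107555), 80.70220947265625) [[0.6442000269889832, -0.26489999890327454], [0.656000018119812, -0.2669000029563904], [0.671999990940094, -0.16930000483989716], [0.6601999998092651, -0.1673000007867813]]
roof z [ 0.60284744 -0.20689966  0.07933223]
```

View pics/crop.png

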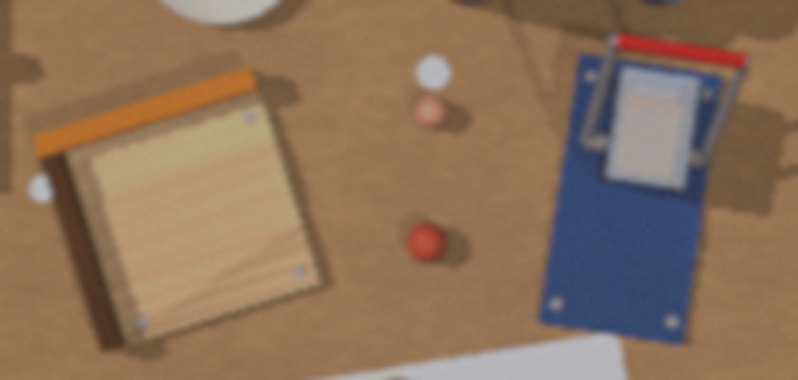

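Call:
servo_tool:
  steps: "-4.3 -4 0 0 0 0 1;-4.3 -4 0 0 0 0 1;-4.3 -4 0 0 0 0 1;-4.3 -4 0 0 0 0 1;-4.3 -4 0 0 0 0 1;-4.3 -4 0 0 0 0 1;-4.3 -4 0 0 0 0 1;-4.3 -4 0 0 0 0 1;-4.3 -4 0 0 0 0 1;-4.3 -4 0 0 0 0 1"
  squeeze: 60

```text
time_s: 1.35
ee_pos: [0.4767, 0.0923, 0.2313]
eef_rot: [0.449, 3.109, 0.0]
wrist_force: [1.0, -0.0, 0.3]
width: 0.0851
gripper_force: 0.0
```

Call:
servo_tool:
  steps: "-4.3 -4 0 0 0 0.1 1;0 0 0 0 0 0.15 1;0 0 0 0 0 0.15 1;0 0 0 0 0 0.15 1;0 0 0 0 0 0.15 1;0 0 0 0 0 0.15 1;0 0 0 0 0 0.15 1;0 0 0 0 0 0.15 1;0 0 0 0 0 0.15 1;0 0 0 0 0 0.15 1"

```text
time_s: 2.6
ee_pos: [0.5058, 0.0436, 0.231]
eef_rot: [-2.403, -2.024, 0.001]
wrist_force: [0.4, -0.1, -0.2]
width: 0.0854
gripper_force: 0.0
```

```bash
cat >> h.py <<'E'
from scipy.spatial.transform import Rotation as Ro
def err(p,yaw_y):
    """tool-frame shift in cm to world p, and turn about tool z so tool y gets world heading yaw_y"""
    s=bot.sense();M=Ro.from_rotvec(s['eef_rot']).as_matrix()
    D=np.array([[-1,0,0],[0,1,0],[0,0,-1.]])
    c,n=np.cos(yaw_y-np.pi/2),np.sin(yaw_y-np.pi/2)
    T=np.array([[c,-n,0],[n,c,0],[0,0,1]])@D
    print('t',round(s['time_s'],2),'pos',s['ee_pos'].round(4),'yaw_y',round(np.arctan2(M[1,1],M[0,1]),4),'F',s['wrist_force'].round(1),'T',s['torque'].round(2),'w',round(s['width'],4),'g',round(s['gripper_force'],1),'j6',round(s['joints'][5],2))
    print('shift cm',(M.T@(np.array(p)-s['ee_pos'])*100).round(2),'turn',Ro.from_matrix(M.T@T).as_rotvec().round(4))
E
python3 - <<'E'
from h import *
err((.659,-.2165,.231),-.163)
f=grab('wrist','w1.png');print(f['mtx'])
E
```

```text
t 2.6 pos [0.5058 0.0436 0.231 ] yaw_y -0.1709 F [ 0.4 -0.1 -0.2] T [ 0.01 -0.03  0.04] w 0.0854 g 0.0 j6 0.25
shift cm [-2.303e+01  1.953e+01 -1.000e-02] turn [-0.0006  0.0002 -0.0079]
[[309.70691629   0.         321.23970318]
 [  0.         309.70691629 198.83245312]
 [  0.           0.           1.        ]]
```

View pics/w1.png

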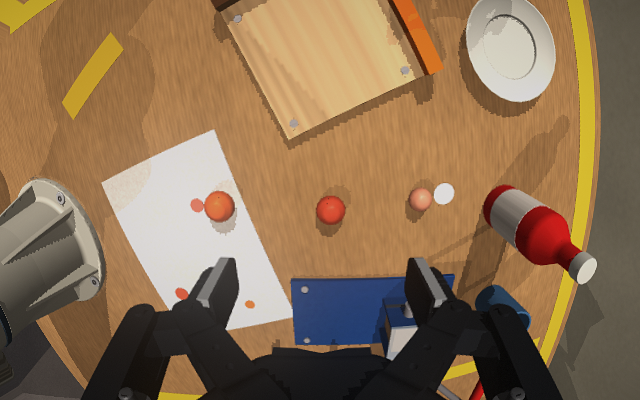

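The wrist view shows the feeder plate at (290–450, 275–345), the jig at the top and the fingers open. Next I go above the bar.

Call:
servo_tool:
  steps: "-4.6 3.9 0 0 0 0 1;-4.6 3.9 0 0 0 0 1;-4.6 3.9 0 0 0 0 1;-4.6 3.9 0 0 0 0 1;-4.6 3.9 0 0 0 -0.008 1;0 0 0 0 0 0 1;0 0 0 0 0 0 1"

```text
time_s: 3.52
ee_pos: [0.6597, -0.2152, 0.2305]
eef_rot: [-2.388, -2.039, 0.001]
wrist_force: [0.1, 0.1, -0.6]
width: 0.0855
gripper_force: 0.0
```

Run:
```python
from h import *
err((.659,-.2165,.150),-.163)
f=grab('wrist','w2.png');g=grab('top')
```

```text
t 3.52 pos [ 0.6597 -0.2152  0.2305] yaw_y -0.1572 F [ 0.1  0.1 -0.6] T [-0.05  0.02  0.02] w 0.0855 g 0.0 j6 -0.16
shift cm [-0.14 -0.04  8.05] turn [-0.0016 -0.0006  0.0058]
```

View pics/w2.png

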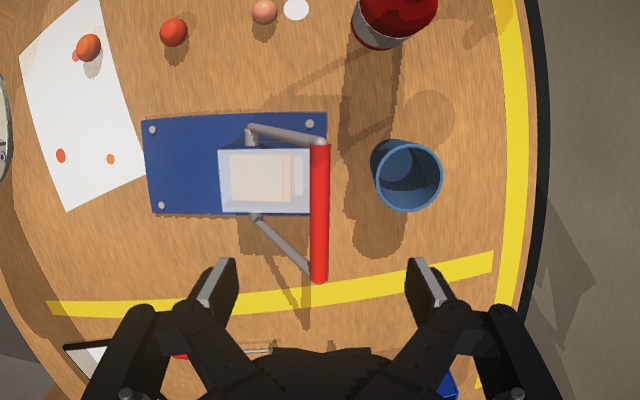

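The wrist view shows the red bar upright at u≈320, v 140–282, midway between the fingers (235 and 410). I descend and close on it.

Call:
servo_tool:
  steps: "-0.1 0 4 0 0 0.006 1;0 0 4 0 0 0 1;0 0 0 0 0 0 0;0 0 0 0 0 0 0;0 0 0 0 0 0 0;0 0 0 0 0 0 0;0 0 0 0 0 0 0"
  squeeze: 60

```text
time_s: 4.5
ee_pos: [0.6583, -0.2161, 0.153]
eef_rot: [-2.394, -2.03, 0.003]
wrist_force: [-11.5, 3.0, 12.4]
width: 0.0118
gripper_force: 58.7
```

Run:
```python
from h import *
err((.659,-.2165,.150),-.163)
q=np.linspace(0,1.1,9);x=140*np.sin(.55-q);z=140*np.cos(.55-q)
print(np.c_[np.diff(x),np.diff(z)].round(2)/10)
```

```text
t 4.5 pos [ 0.6583 -0.2161  0.153 ] yaw_y -0.164 F [-11.5   3.   12.4] T [ 0.51  1.84 -0.02] w 0.0118 g 58.7 j6 -0.15
shift cm [-0.03  0.08  0.3 ] turn [-0.0035 -0.0001 -0.001 ]
[[-1.705  0.89 ]
 [-1.811  0.648]
 [-1.883  0.394]
 [-1.919  0.132]
 [-1.919 -0.132]
 [-1.883 -0.394]
 [-1.811 -0.648]
 [-1.705 -0.89 ]]
```

Call:
servo_tool:
  steps: "0 -0.85 -0.45 0 0 0 0;0 -0.85 -0.45 0 0 0 0;0 -0.9 -0.32 0 0 0 0;0 -0.9 -0.32 0 0 0 0;0 -0.94 -0.2 0 0 0 0;0 -0.94 -0.2 0 0 0 0;0 -0.96 -0.07 0 0 0 0;0 -0.96 -0.07 0 0 0 0"

```text
time_s: 5.5
ee_pos: [0.5938, -0.2053, 0.1765]
eef_rot: [2.388, 2.024, 0.014]
wrist_force: [11.1, 2.4, 7.4]
width: 0.0121
gripper_force: 58.4
```

```bash
cat >> h.py <<'E'
def bar(q,O=(.5572,-.1998),yaw=-.163):
    x=.03+.14*np.sin(.55-q)
    return (O[0]+x*np.cos(yaw),O[1]+x*np.sin(yaw),.031+.14*np.cos(.55-q))
E
python3 - <<'E'
from h import *
err(bar(.55),-.163);print(bar(.55))
E
```

```text
t 5.5 pos [ 0.5938 -0.2053  0.1765] yaw_y -0.1643 F [11.1  2.4  7.4] T [ 0.2  -2.69  0.03] w 0.0121 g 58.4 j6 -0.17
shift cm [-0.05 -0.71  0.54] turn [ 0.0144  0.0006 -0.0013]
(np.float64(0.5868023466085982), np.float64(-0.20466837501271382), np.float64(0.171))
```

Call:
servo_tool:
  steps: "0 -1 0.1 0 0 0 0;0 -1 0.12 0 0 0 0;0 -1 0.22 0 0 0 0;0 -1 0.25 0 0 0 0;0 -1 0.35 0 0 0 0;0 -1 0.35 0 0 0 0;0 -0.95 0.45 0 0 0 0;0 -0.95 0.45 0 0 0 0"

```text
time_s: 6.5
ee_pos: [0.5157, -0.1922, 0.1532]
eef_rot: [2.389, 2.024, 0.013]
wrist_force: [20.4, 2.9, -8.7]
width: 0.0123
gripper_force: 66.0
```

Run:
```python
from h import *
err(bar(1.1),-.163)
```

```text
t 6.5 pos [ 0.5157 -0.1922  0.1532] yaw_y -0.1648 F [20.4  2.9 -8.7] T [ 0.34 -3.   -0.05] w 0.0123 g 66.0 j6 -0.2
shift cm [-0.07 -0.1   0.28] turn [ 0.0137  0.0003 -0.0018]
```

Call:
servo_tool:
  steps: "0 -0.25 0.15 0 0 0 0;0 -0.25 0.15 0 0 0 0;0 0 0 0 0 0 0;0 0 0 0 0 0 0"

```text
time_s: 7.0
ee_pos: [0.5133, -0.1919, 0.1514]
eef_rot: [2.386, 2.022, 0.018]
wrist_force: [15.7, 4.1, 16.6]
width: 0.0119
gripper_force: 68.7
```

Run:
```python
from h import *
err(bar(1.1),-.163)
f=grab('top');s=grab('scene')
a=cv2.resize(f['color'][150:250,320:430],None,fx=3.6,fy=3.6,interpolation=2)
b=cv2.resize(s['color'][120:240,220:345],None,fx=3,fy=3,interpolation=2)
cv2.imwrite('pics/c3.png',np.hstack([a,b]) )if a.shape[0]==b.shape[0] else print(a.shape,b.shape)
```

```text
t 7.0 pos [ 0.5133 -0.1919  0.1514] yaw_y -0.1649 F [15.7  4.1 16.6] T [ 0.83 -2.67 -0.09] w 0.0119 g 68.7 j6 -0.2
shift cm [-0.07  0.14  0.11] turn [ 0.0182  0.0006 -0.0019]
```

View pics/c3.png

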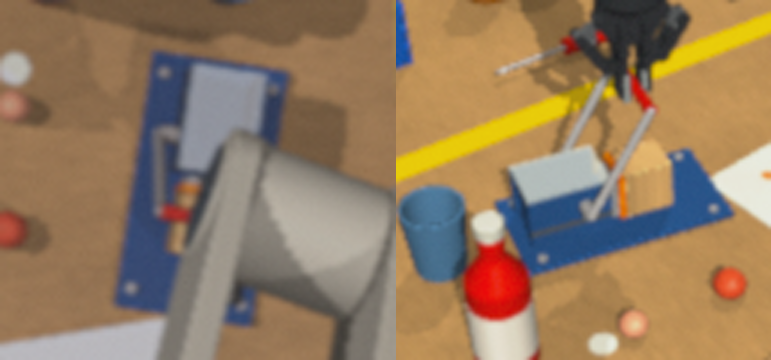

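The block is out on the free plate, at about (185,225) in the left crop, and the lever has met its stop. I now ease it back over about 3.5 s.

Call:
servo_tool:
  steps: "0 0.57 -0.3 0 0 0 0;0 0.57 -0.3 0 0 0 0;0 0.57 -0.3 0 0 0 0;0 0.6 -0.22 0 0 0 0;0 0.6 -0.22 0 0 0 0;0 0.6 -0.22 0 0 0 0;0 0.63 -0.13 0 0 0 0;0 0.63 -0.13 0 0 0 0;0 0.63 -0.13 0 0 0 0"

```text
time_s: 8.22
ee_pos: [0.561, -0.2, 0.1681]
eef_rot: [2.392, 2.029, 0.005]
wrist_force: [4.3, 1.2, 8.0]
width: 0.012
gripper_force: 71.0
```

Call:
servo_tool:
  steps: "0 0.64 -0.04 0 0 0 0;0 0.64 -0.04 0 0 0 0;0 0.64 -0.04 0 0 0 0;0 0.64 0.04 0 0 0 0;0 0.64 0.04 0 0 0 0;0 0.64 0.04 0 0 0 0"

```text
time_s: 8.98
ee_pos: [0.5989, -0.2063, 0.1677]
eef_rot: [2.392, 2.029, 0.005]
wrist_force: [5.5, 0.6, 6.9]
width: 0.0119
gripper_force: 74.5
```

Run:
```python
from h import *
err(bar(0),-.163)
```

```text
t 8.97 pos [ 0.5989 -0.2063  0.1677] yaw_y -0.1641 F [5.5 0.6 6.9] T [ 0.17 -0.53 -0.05] w 0.0119 g 74.5 j6 -0.17
shift cm [-0.03  6.08  1.77] turn [ 0.0058  0.0004 -0.0011]
```

Call:
servo_tool:
  steps: "0 0.62 0.08 0 0 0 0;0 0.62 0.08 0 0 0 0;0 0.62 0.1 0 0 0 0;0 0.62 0.15 0 0 0 0;0 0.6 0.18 0 0 0 0;0 0.6 0.2 0 0 0 0;0 0.58 0.22 0 0 0 0;0 0.56 0.25 0 0 0 0;0 0.55 0.28 0 0 0 0;0 0.5 0.25 0 0 0 0"

```text
time_s: 10.22
ee_pos: [0.6542, -0.2155, 0.1471]
eef_rot: [-2.395, -2.031, 0.001]
wrist_force: [3.4, -1.7, -1.4]
width: 0.0118
gripper_force: 79.0
```

Call:
servo_tool:
  steps: "0 0.3 0.12 0 0 0 0;0 0.2 0.1 0 0 0 0;0 0 0 0 0 0 0;0 0 0 0 0 0 0"

```text
time_s: 10.72
ee_pos: [0.6578, -0.2161, 0.1449]
eef_rot: [-2.394, -2.031, 0.003]
wrist_force: [-4.9, -1.9, -2.3]
width: 0.0116
gripper_force: 78.9
```

Run:
```python
from h import *
err(bar(0),-.163)
```

```text
t 10.72 pos [ 0.6578 -0.2161  0.1449] yaw_y -0.164 F [-4.9 -1.9 -2.3] T [-0.2   1.14 -0.09] w 0.0116 g 78.9 j6 -0.16
shift cm [-0.02  0.12 -0.55] turn [-0.003 -0.    -0.001]
```

Call:
servo_tool:
  steps: "0 0 0 0 0 0 0.3;0 0 0 0 0 0 0.3;0 0 0 0 0 0 1;0 0 0 0 0 0 1;0 0 -3 0 0 0 1;0 0 -5.5 0 0 0 1;0 -5 0 0 0 0 1;0 -5 0 0 0 0 1;0 -4.8 0 0 0 0 1"

```text
time_s: 11.85
ee_pos: [0.5119, -0.1917, 0.2308]
eef_rot: [2.395, 2.032, 0.001]
wrist_force: [0.3, -0.6, 0.6]
width: 0.0855
gripper_force: 0.0
```

Call:
servo_tool:
  steps: "0 0 0 0 0 -0.157 1;0 0 0 0 0 -0.157 1;0 0 0 0 0 -0.157 1;0 0 0 0 0 -0.157 1;0 0 0 0 0 -0.157 1;0 0 0 0 0 -0.157 1;0 0 0 0 0 -0.157 1;0 0 0 0 0 -0.157 1;0 0 0 0 0 -0.157 1;0 0 0 0 0 -0.157 1"

```text
time_s: 13.1
ee_pos: [0.5134, -0.1921, 0.2308]
eef_rot: [0.25, 3.131, -0.0]
wrist_force: [-0.4, -0.5, 0.5]
width: 0.0854
gripper_force: 0.0
```

Run:
```python
from h import *
err((.5098,-.192,.231),1.408)
f=grab('wrist','w4.png');print(f['R'],-f['R'].T@f['t']);g=grab('top');grab('scene')
```

```text
t 13.1 pos [ 0.5134 -0.1921  0.2308] yaw_y 1.4112 F [-0.4 -0.5  0.5] T [-0.    0.01 -0.  ] w 0.0854 g 0.0 j6 -1.77
shift cm [ 0.36 -0.05 -0.02] turn [-0.0001  0.0005  0.0032]
[[ 1.58945615e-01  9.87287074e-01  7.25272157e-04]
 [ 9.33387458e-01 -1.50507517e-01  3.25784193e-01]
 [ 3.21751682e-01 -5.11050090e-02 -9.45443882e-01]] [ 0.4297041  -0.17895508  0.37291279]
```

View pics/w4.png

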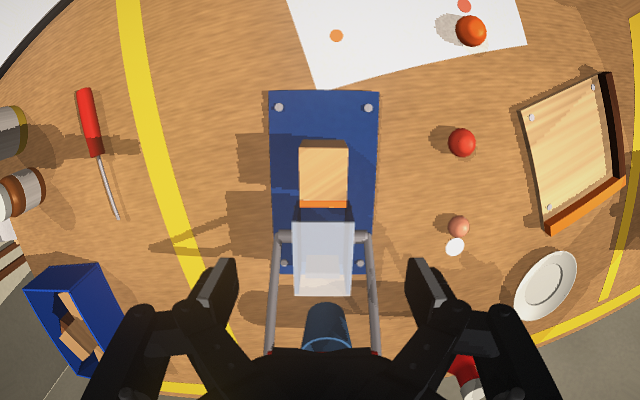

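The wrist view shows the block's top at about (299–349, 143–208), with its orange end towards the tunnel. The lever is at rest and the jig is at upper right.

```bash
cat >> h.py <<'E'
def wworld(f,uv,z):
    K,R,t=f['mtx'],f['R'],f['t']
    d=(np.asarray(uv,float)-K[:2,2])/K[0,0];r=np.linalg.norm(d,axis=-1,keepdims=True)
    ray=np.concatenate([d/r*np.sin(r),np.cos(r)],-1)@R;c=-R.T@t
    return c+ray*((z-c[2])/ray[:,2])[:,None]
E
python3 - <<'E'
from h import *
f=load('wrist');c=f['color'];hsv=cv2.cvtColor(c,cv2.COLOR_BGR2HSV)
H,S,V=[hsv[...,i].astype(int) for i in range(3)]
def big(m,x0,x1,y0,y1):
    k=np.zeros(m.shape,np.uint8);k[y0:y1,x0:x1]=m[y0:y1,x0:x1]
    n,l,st,ce=cv2.connectedComponentsWithStats(k);i=1+np.argmax(st[1:,4]);return (l==i).astype(np.uint8)
for v in (140,145,150,170,200,204,207,210): print(v,hsv[v,324])
print(hsv[170,292:304].tolist())
m=big((H<28)&(V>150)&(S>60),285,365,130,215)
ct=max(cv2.findContours(m,0,1)[0],key=len)[:,0]
w=wworld(f,ct,.068)[:,:2].astype(np.float32);r=cv2.minAreaRect(w);print(m.sum(),r,cv2.boundingRect(ct));print(cv2.boxPoints(r))
m=big((H>100)&(H<125)&(S>120)&(V>60),250,400,80,285)
ct=max(cv2.findContours(m,0,1)[0],key=len)[:,0]
r=cv2.minAreaRect(wworld(f,ct,.008)[:,:2].astype(np.float32));print(r);print(cv2.boxPoints(r))
E
```

```text
140 [ 12 103 102]
145 [ 13 117 109]
150 [ 18 114 235]
170 [ 18 117 235]
200 [ 14 145 234]
204 [ 14 192 235]
207 [ 11 162 184]
210 [113 107  98]
[[114, 110, 95], [114, 112, 96], [114, 112, 96], [114, 112, 98], [113, 118, 97], [112, 137, 97], [7, 78, 140], [16, 132, 221], [19, 116, 238], [19, 115, 236], [18, 115, 235], [18, 116, 235]]
2937 ((0.5115047097206116, -0.19005955755710602), (0.049395885318517685, 0.06391214579343796), 80.0771255493164) (299, 147, 50, 61)
[[ 0.47577068 -0.20888129]
 [ 0.53872675 -0.21989477]
 [ 0.5472387  -0.17123783]
 [ 0.48428267 -0.16022435]]
((0.511143684387207, -0.18964248895645142), (0.12802956998348236, 0.17849281430244446), 80.49530029296875)
[[ 0.4125518  -0.23804134]
 [ 0.58859426 -0.2675156 ]
 [ 0.6097356  -0.14124364]
 [ 0.4336931  -0.11176938]]
```

Call:
servo_tool:
  steps: "0.22 0.18 5 0 0 0.013 1;0 0 5 0 0 0 1;0 0 5 0 0 0 1;0 0 3 0 0 0 1;0 0 2.2 0 0 0 1;0 0 0 0 0 0 1;0 0 0 0 0 0 0;0 0 0 0 0 0 0;0 0 0 0 0 0 0;0 0 0 0 0 0 0"
  squeeze: 80

```text
time_s: 14.5
ee_pos: [0.5124, -0.1903, 0.0299]
eef_rot: [0.279, 3.127, -0.001]
wrist_force: [-1.2, -0.1, 5.8]
width: 0.049
gripper_force: 82.7
```

Call:
servo_tool:
  steps: "0 0 0 0 0 0 0;0 0 0 0 0 0 0"

```text
time_s: 14.75
ee_pos: [0.5124, -0.1904, 0.03]
eef_rot: [0.279, 3.127, -0.001]
wrist_force: [0.3, 0.3, 5.9]
width: 0.0491
gripper_force: 82.7
```

Run:
```python
from h import *
err((.5115,-.190,.028),1.398)
```

```text
t 14.75 pos [ 0.5124 -0.1904  0.03  ] yaw_y 1.3925 F [0.3 0.3 5.9] T [0.07 0.06 0.01] w 0.0491 g 82.7 j6 -1.75
shift cm [0.1  0.02 0.2 ] turn [-0.0005  0.0025 -0.0055]
```

Call:
servo_tool:
  steps: "0 0 -3 0 0 0 0;0 0 -5 0 0 0 0;0 0 -3 0 0 0 0;0.6 5.4 0 0 0 0 0;0.6 5.4 0 0 0 0 0;0.6 5.4 0 0 0 0 0;0.6 5.4 0 0 0 0 0;0.6 5.4 0 0 0 0 0;0 0 0 0 0 0 0;0 0 0 0 0 0 0"

```text
time_s: 16.0
ee_pos: [0.5294, 0.081, 0.1388]
eef_rot: [0.278, 3.129, -0.0]
wrist_force: [0.8, 0.1, -1.5]
width: 0.0492
gripper_force: 83.3
```

Run:
```python
from h import *
err((.5574,.2511,.14),.303+np.pi/2)
f=grab('wrist','w5.png');grab('scene');grab('top')
```

```text
t 16.0 pos [0.5294 0.081  0.1388] yaw_y 1.3939 F [ 0.8  0.1 -1.5] T [ 0.01 -0.   -0.05] w 0.0492 g 83.3 j6 -1.24
shift cm [ 0.24 17.23 -0.12] turn [-3.000e-04  2.000e-04 -4.799e-01]
```

View pics/w5.png

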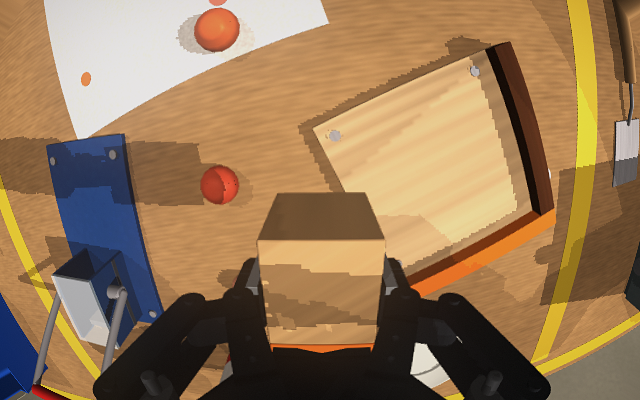

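The block is held squarely at (260–385, 193–345). The jig's dark fence runs from (500,45) to (545,212) and its orange fence from (410,285) to (550,215).

Run:
```python
from h import *
f=load('wrist');c=f['color'];hsv=cv2.cvtColor(c,cv2.COLOR_BGR2HSV)
print('row130',[(u,hsv[130,u].tolist()) for u in range(496,542,2)])
print('col480',[(v,hsv[v,480].tolist()) for v in range(225,268,2)])
```

```text
row130 [(496, [19, 103, 237]), (498, [16, 121, 166]), (500, [15, 121, 168]), (502, [15, 121, 167]), (504, [16, 121, 166]), (506, [16, 119, 165]), (508, [15, 121, 166]), (510, [15, 120, 166]), (512, [16, 120, 176]), (514, [11, 223, 16]), (516, [9, 170, 24]), (518, [11, 155, 23]), (520, [15, 177, 23]), (522, [9, 168, 35]), (524, [10, 172, 89]), (526, [10, 173, 87]), (528, [11, 172, 89]), (530, [10, 175, 89]), (532, [11, 171, 91]), (534, [10, 176, 97]), (536, [10, 174, 98]), (538, [10, 179, 91]), (540, [15, 140, 182])]
col480 [(225, [20, 96, 233]), (227, [20, 95, 235]), (229, [17, 113, 205]), (231, [16, 119, 182]), (233, [16, 119, 190]), (235, [16, 117, 196]), (237, [16, 116, 196]), (239, [14, 153, 168]), (241, [10, 222, 117]), (243, [10, 213, 120]), (245, [10, 212, 119]), (247, [10, 215, 120]), (249, [10, 215, 116]), (251, [12, 212, 198]), (253, [14, 211, 233]), (255, [14, 210, 232]), (257, [14, 211, 231]), (259, [14, 211, 231]), (261, [14, 211, 231]), (263, [14, 210, 232]), (265, [12, 214, 231]), (267, [12, 201, 216])]
```

Clean edges, so I fit both edges of each fence at z = 12 and 30 mm.

```bash
cat > jig.py <<'E'
from h import *
f=load('wrist');c=f['color'];hsv=cv2.cvtColor(c,cv2.COLOR_BGR2HSV).astype(float);S,V=hsv[...,1],hsv[...,2]
def cross(p,th,up):
    for i in range(len(p)-1):
        a,b=p[i],p[i+1]
        if (b>=th>a) if up else (a>=th>b): return i+(th-a)/(b-a)
D0,D1,O0,O1=[],[],[],[]
for v in range(75,195,3):
    u0=500+int((v-60)*.22)-20; p=V[v,u0:u0+60]
    k=cross(p,90,False)
    if k is None: continue
    D0.append((u0+k,v)); j=cross(p[int(k)+2:],58,True)
    if j is not None: D1.append((u0+int(k)+2+j,v))
for u in range(440,525,3):
    v0=215; k=cross(S[v0:290,u],175,True)
    if k is None: continue
    O0.append((u,v0+k)); s=int(k)+3; j=cross(V[v0+s:290,u],175,True)
    if j is not None: O1.append((u,v0+s+j))
def line(P,z,n):
    w=wworld(f,P,z)[:,:2].astype(np.float32)
    vx,vy,x,y=cv2.fitLine(w,cv2.DIST_HUBER,0,.01,.01).ravel()
    r=(w-[x,y])@[-vy,vx];print(n,len(P),'heading',round(np.degrees(np.arctan(vy/vx)),2),'rms mm',(r.std()*1e3).round(2))
    return np.array([x,y]),np.array([vx,vy])
def meet(a,b):
    s=np.linalg.solve(np.c_[a[1],-b[1]],b[0]-a[0]);return a[0]+s[0]*a[1]
d0=line(D0,.012,'dark z12');d1=line(D1,.030,'dark z30');o0=line(O0,.012,'orange z12');o1=line(O1,.030,'orange z30')
print('corner z12',meet(d0,o0),'z30',meet(d1,o1))
E
python3 jig.py
```

```text
dark z12 40 heading 17.11 rms mm 0.15
dark z30 40 heading 17.1 rms mm 0.12
orange z12 28 heading -73.0 rms mm 0.18
orange z30 28 heading -72.88 rms mm 0.17
corner z12 [0.59137654 0.30747843] z30 [0.59078634 0.30705318]
```

Call:
servo_tool:
  steps: "0.05 6 0 0 0 0 0;0.05 6 0 0 0 0 0;0.05 6 0 0 0 0 0;0 0 0 0 0 -0.158 0;0 0 0 0 0 -0.158 0;0 0 0 0 0 -0.158 0;0 0 0 0 0 0 0;0 0 0 0 0 0 0"

```text
time_s: 17.15
ee_pos: [0.5602, 0.2578, 0.1386]
eef_rot: [0.457, -3.108, 0.0]
wrist_force: [-0.2, 0.3, -1.2]
width: 0.0488
gripper_force: 83.3
```

Run:
```python
from h import *
err((.5607,.2590,.0340),1.8688)
```

```text
t 17.15 pos [0.5602 0.2578 0.1386] yaw_y 1.8625 F [-0.2  0.3 -1.2] T [ 0.04 -0.04  0.03] w 0.0488 g 83.3 j6 -1.43
shift cm [-0.08  0.1  10.46] turn [-0.     -0.     -0.0063]
```

Call:
servo_tool:
  steps: "0 0 4 0 0 -0.006 0;0 0 4 0 0 0 0;0 0 1.2 0 0 0 0;0 0 0.6 0 0 0 0;0 0 0.3 0 0 0 0;0 0 0.2 0 0 0 0;0 0 0 0 0 0 0;0 0 0 0 0 0 0"

```text
time_s: 18.15
ee_pos: [0.5602, 0.2586, 0.0361]
eef_rot: [-0.473, 3.105, 0.0]
wrist_force: [0.2, 0.7, -0.8]
width: 0.0496
gripper_force: 83.4
```

Run:
```python
from h import *
err((.5607,.2590,.0340),1.8688)
```

```text
t 18.15 pos [0.5602 0.2586 0.0361] yaw_y 1.873 F [ 0.2  0.7 -0.8] T [-0.02 -0.04 -0.02] w 0.0496 g 83.4 j6 -1.44
shift cm [-0.06  0.02  0.21] turn [0.0001 0.0007 0.0042]
```

Call:
servo_tool:
  steps: "0 0 0.15 0 0 0.004 0;0 0 0.15 0 0 0 0;0 0 0 0 0 0 0;0 0 0 0 0 0 0"

```text
time_s: 18.65
ee_pos: [0.5606, 0.2588, 0.034]
eef_rot: [-0.466, 3.105, 0.001]
wrist_force: [-3.1, -1.4, 12.1]
width: 0.0493
gripper_force: 84.9
```

Call:
servo_tool:
  steps: "-0.3 0.3 -0.05 0 0 0 0;-0.3 0.3 0 0 0 0 0;-0.3 0.3 0 0 0 0 0;0 0 0 0 0 0 0;0 0 0 0 0 0 0"

```text
time_s: 19.27
ee_pos: [0.567, 0.2705, 0.034]
eef_rot: [-0.466, 3.105, 0.001]
wrist_force: [0.6, 1.2, 6.7]
width: 0.0491
gripper_force: 84.4
```

```bash
cat >> h.py <<'E'
def jf():
    s=bot.sense();R=Ro.from_euler('z',.298).as_matrix()
    print('jig F',(R.T@s['wrist_force']).round(1),'T',(R.T@s['torque']).round(2))
E
python3 - <<'E'
from h import *
err((.5687,.2740,.0340),1.8688);jf()
E
```

```text
t 19.27 pos [0.567  0.2705 0.034 ] yaw_y 1.869 F [0.6 1.2 6.7] T [ 0.02 -0.01 -0.05] w 0.0491 g 84.4 j6 -1.43
shift cm [-0.27  0.28  0.  ] turn [0.0005 0.0023 0.0002]
jig F [0.9 1.  6.7] T [ 0.01 -0.01 -0.05]
```

Call:
servo_tool:
  steps: "0 0.15 0 0 0 0 0;0 0.15 0 0 0 0 0;0 0.1 0 0 0 0 0;0 0 0 0 0 0 0"

```text
time_s: 19.77
ee_pos: [0.5661, 0.2731, 0.034]
eef_rot: [-0.466, 3.105, -0.001]
wrist_force: [2.2, -5.4, 7.0]
width: 0.049
gripper_force: 84.4
```

```bash
python3 -c "
from h import *
err((.5687,.2740,.0340),1.8688);jf()"
```

```text
t 19.77 pos [0.5661 0.2731 0.034 ] yaw_y 1.869 F [ 2.2 -5.4  7. ] T [-0.92 -0.34 -0.16] w 0.049 g 84.4 j6 -1.42
shift cm [-0.28  0.01  0.  ] turn [-0.0011  0.002   0.0002]
jig F [ 0.5 -5.8  7. ] T [-0.98 -0.05 -0.16]
```

Call:
servo_tool:
  steps: "-0.15 0.05 0 0 0 0 0;-0.15 0.05 0 0 0 0 0;-0.1 0 0 0 0 0 0;0 0 0 0 0 0 0"

```text
time_s: 20.27
ee_pos: [0.5682, 0.2738, 0.034]
eef_rot: [0.466, -3.106, 0.004]
wrist_force: [-3.6, -11.7, 15.0]
width: 0.0493
gripper_force: 85.5
```

```bash
python3 -c "
from h import *
err((.5687,.2740,.0340),1.8688);jf()"
```

```text
t 20.27 pos [0.5682 0.2738 0.034 ] yaw_y 1.8689 F [ -3.6 -11.7  15. ] T [-1.97  0.35 -0.22] w 0.0493 g 85.5 j6 -1.42
shift cm [-0.06  0.    0.  ] turn [-0.0022 -0.0016  0.0001]
jig F [ -6.9 -10.2  15. ] T [-1.78  0.91 -0.22]
```

Call:
servo_tool:
  steps: "-0.1 0.05 -0.05 0 0 0.01 0;0 0 0 0 0 0 0;0 0 0 0 0 0 0"

```text
time_s: 20.65
ee_pos: [0.5683, 0.2741, 0.0341]
eef_rot: [0.452, -3.106, 0.005]
wrist_force: [-3.8, -13.1, 13.9]
width: 0.0493
gripper_force: 85.1
```

```bash
python3 -c "
from h import *
err((.5687,.2740,.0340),1.8688);jf()
f=grab('wrist');f2=grab('scene')
a=cv2.resize(f['color'][150:350,200:440],(480,400));b=cv2.resize(f2['color'][215:315,300:420],(480,400),interpolation=2)
cv2.imwrite('pics/c6.png',np.vstack([a,b])[:, :][:800].copy() if 0 else cv2.resize(np.hstack([a,b]),(800,333)))"
```

```text
t 20.65 pos [0.5683 0.2741 0.0341] yaw_y 1.8599 F [ -3.8 -13.1  13.9] T [-2.11  0.45  0.17] w 0.0493 g 85.1 j6 -1.41
shift cm [-0.04 -0.02  0.01] turn [-0.003  -0.0032 -0.0089]
jig F [ -7.5 -11.4  13.9] T [-1.88  1.05  0.17]
```

View pics/c6.png

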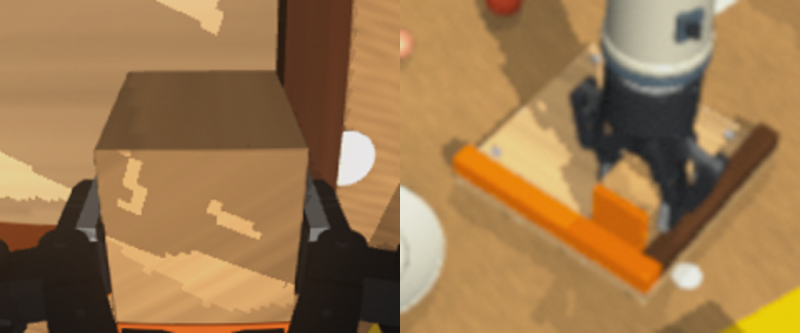

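The crops show the block snug in the corner, with its orange end at the orange fence and its side at the dark fence. I will null the twist and press harder.

Call:
servo_tool:
  steps: "-0.15 0.05 0 0 0 -0.005 0;-0.15 0.05 0 0 0 0 0;0 0 0 0 0 0 0;0 0 0 0 0 0 0"

```text
time_s: 21.25
ee_pos: [0.5683, 0.2741, 0.0342]
eef_rot: [0.457, -3.1, 0.008]
wrist_force: [-12.9, -22.3, 25.6]
width: 0.0489
gripper_force: 86.7
```

```bash
python3 -c "
from h import *
err((.5687,.2740,.0340),1.8648);jf()"
```

```text
t 21.25 pos [0.5683 0.2741 0.0342] yaw_y 1.8635 F [-12.9 -22.3  25.6] T [-3.24  1.78 -0.5 ] w 0.0489 g 86.7 j6 -1.41
shift cm [-0.03 -0.02  0.02] turn [-0.0041 -0.009  -0.0013]
jig F [-18.9 -17.6  25.6] T [-2.58  2.65 -0.5 ]
```

Call:
servo_tool:
  steps: "0 0 -0.05 -0.003 -0.006 0.006 0;0 0 0 0 0 0 0;0 0 0 0 0 0 0"

```text
time_s: 21.62
ee_pos: [0.5684, 0.2741, 0.0341]
eef_rot: [0.451, -3.106, 0.003]
wrist_force: [-11.0, -19.3, 19.8]
width: 0.0487
gripper_force: 85.8
```

```bash
python3 -c "
from h import *
err((.5687,.2740,.0340),1.8608);jf()"
```

```text
t 21.62 pos [0.5684 0.2741 0.0341] yaw_y 1.8593 F [-11.  -19.3  19.8] T [-3.26  1.61  0.33] w 0.0487 g 85.8 j6 -1.41
shift cm [-0.03 -0.01  0.01] turn [-0.0017 -0.0029 -0.0015]
jig F [-16.2 -15.2  19.8] T [-2.64  2.49  0.33]
```

Call:
servo_tool:
  steps: "-0.05 0.05 0 -0.001 -0.002 -0.0025 0;0 0 0 0 0 0 0;0 0 0 0 0 0 0;0 0 0 0 0 0 0;0 0 0 0 0 0 0;0 0 0 0 0 0 0"

```text
time_s: 22.38
ee_pos: [0.5684, 0.2741, 0.034]
eef_rot: [0.454, -3.107, 0.002]
wrist_force: [-11.3, -23.0, 21.3]
width: 0.0488
gripper_force: 86.0
```

Run:
```python
from h import *
err((.5687,.2740,.0340),1.8628);jf()
f=grab('wrist')
# heading of block's lower front edge and of the dark fence in the wrist view
a=cv2.resize(f['color'][100:350,180:480],(720,600),interpolation=2);cv2.imwrite('pics/c7.png',a)
```

```text
t 22.38 pos [0.5684 0.2741 0.034 ] yaw_y 1.8612 F [-11.3 -23.   21.3] T [-3.83  1.74 -0.06] w 0.0488 g 86.0 j6 -1.41
shift cm [-0.03 -0.02  0.  ] turn [-0.0011 -0.0021 -0.0016]
jig F [-17.5 -18.6  21.3] T [-3.15  2.78 -0.06]
```

View pics/c7.png

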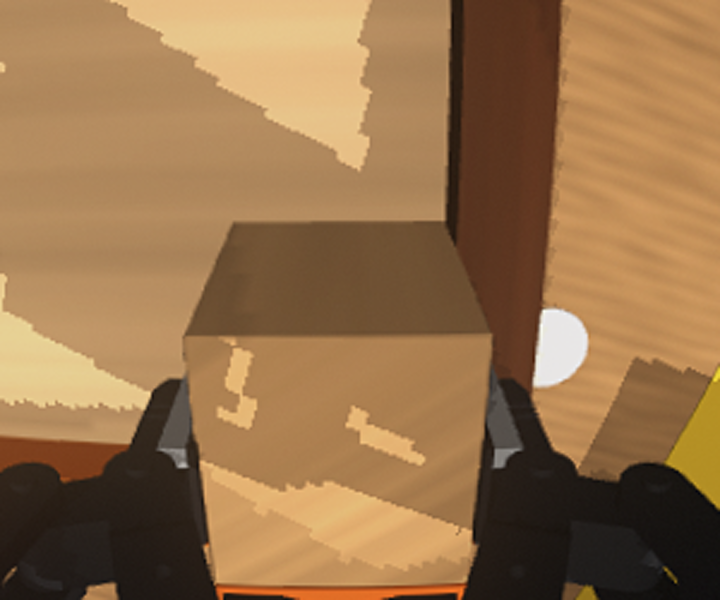

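The block's lower corner at (445,222) meets the foot of the dark fence. Both fences push back with about 18 N and the twist is near zero, so I hand it in.

```bash
python3 -c "
from h import *
jf();print(ticket.close_job())"
```

```text
jig F [-17.6 -18.9  21. ] T [-3.14  2.75 -0.05]
the job is handed in; nothing more can be done
None
```

I pulled the lever to its stop, eased it back over about 3.7 s, and handed the job in with the block upright in the jig corner, held at about 18 N against each fence.

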